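Show the camera the underside of a rheometer plate with an inspection mirror

ROBOT

A 6-joint arm with a two-finger parallel gripper is mounted at the origin on the work surface. World frame = base frame: x ahead of the robot, y to its left, z up, the work surface at z = 0. Lengths are in m, angles in degrees, forces in N, time in s.
With the tool pointing down it reaches from about 0.3 to 1 m from the base axis. Payload 5.1 kg.
Tool frame: the origin (TCP) lies on the centre line of the jaws, within the pads' length; the fingertips stand 14 mm ahead of it and the grasp point (between the pads) lies 5 mm behind it (ctrl.nose_length is the distance from the TCP to the fingertips, in m); z points along the fingers, y is the line along which they close (so a half turn about z gives the same grasp; the last joint's range is limited). The gripper opens to 95 mm and grips with 3 to 60 N. Pads are 20 mm wide; open, the fingers measure 119 mm over their backs; the gripper's body (75 mm by 180 mm) begins 59 mm behind the grasp point.
Start: joints at [64.08, 7.093, 94.555, -0, 78.352, -4.733], TCP at [0.235, 0.606, 0.229] pointing down, gripper open.
Joint ranges: [-149.61, 149.61], [-58.7, 133.49], [1.44, 155.28], [-77.14, 257.14], [18.33, 153.61], [-166.67, 166.67]. Speed limits (degrees/s): [147.25, 147.25, 180, 180, 180, 180].

INTERFACE

Orientations are given as a 3x3 rotation matrix whose columns are the frame's x, y, z axes.
In Python, from bench import ctrl gives the robot as it stands.
- The arm moves only by the tool carry_out, never from a script. Its argument "targets" is a list of rows, each an object with "translation": the shift along the tool's x, y, z scaled (see below), a list of three; "twist": the turn about the tool's z scaled (see below); "grip": the gripper command: -1 is shut, 1 is fully open, values between are in proportion. A call has 1 to 12 rows; each row shifts and turns the commanded pose from where the row before left it, along the tool's axes as they then stand; what a row does not reach is not made up. The controller multiplies each number of a shift by 30 mm and each number of a turn by 5 degrees. A row lasts 1/12 s, in which the tool goes at most 41.7 mm and 7.16 degrees, less where a joint would pass 70% of its speed; a pose out of reach is approached as far as the arm can. A call with a number of a shift or a turn outside -1 to 1 is refused whole. A call with a gripper value outside its range is refused whole. The fingers move at their own pace and stop on an object; the grip force is fixed at half the most. Time passes only in rows, so rows that do not move let the fingers close. It gives the time, the measured TCP pose, the force, the opening and the grip force at its end, in the units of the state.
- ctrl.get_state(): the state, without advancing time (a new reading comes with each control period).
- ctrl.camera(name): name is "side" or "top" or "wrist"; returns a dict with "color" (420x560x3 uint8, blue, green, red), "K" (3x3 intrinsics, pixels), "xyz" and "orientation" of the camera in the world; the wrist camera has in their place "hand_eye" (4x4, takes a point from camera to tool coordinates, whose origin is the TCP and whose axes are the flange's). Camera axes: x right, y down, z forward; pixel columns grow to the right and rows downward; lengths in m; the calibration is good to about 2 mm. A picture is of the moment at which its call begins: read the wrist's pose just before it. There is no depth.
- ctrl.job_done(): hands the job in; it is judged then, once.
The state is a dict: "t": time; "qpos": joint angles; "qvel": joint speeds; "effort": joint torques, N m; "position": TCP position; "eef_rot": TCP orientation; "wrist_force": force on the tool from outside, world axes, zero at the start; "moment": the same for the moment, N m; "width": finger opening in m; "gripper_force": force on a finger pad.
Only numpy, scipy, OpenCV 4.12 (cv2) and the standard library are available. Lean on these libraries where they do the work, as an engineer would, in place of code of your own. Each camera call takes 0.05 s, during which the arm holds its last target. There are 200 camera calls.

TASK

Before the measuring plate goes back on the rheometer, its underside has to be looked at: pick up the inspection mirror from the rest and hold it about 8 cm straight below the round mark at the middle of the plate clamped in the lab stand, angled so that the stand's camera sees that mark reflected in the middle of the glass. Do not bump the stand, its plate or its camera, and leave the spatula, jar, tissue roll and cone where they are. Finish while still holding the mirror in the gripper, motionless at that angle, with nothing else supporting it.

Things in the scene. Friction and masses are not known exactly. Their poses are not given: they have to be found in the camera images.
- mirror: Inspection mirror, loose, 90 g: a straight square steel handle 130 x 12 x 12 mm with dark grip bands, a thin neck, and a round mirror glass 56 mm across at the tip, leaning 45 deg. Lies level in one of the two places of the rest (either one; the other holds the spatula). Origin: centre of the handle's underside; x along the handle to the glass, z up as it lies.
- mirror_grip (a point): Centre of the mirror's handle (half-way along, half-way up), where to grip it: across its 12 mm width (the mirror's y), from above, between the rest's two uprights; axes as mirror. 38 mm above the bench while it lies in the rest. The middle of the glass lies 130 mm from here towards the tip and 7 mm up (mirror's +x, +z).
- glass (a point): Middle of the mirror's reflecting face. z is the outward normal of the face: in the mirror's frame it points 45 deg up and towards the tip (0.707, 0, 0.707); y is the mirror's y. The face is flat, 56 mm across; its frame is 4 mm thick with a small ball behind it.
- rest: White instrument rest, fixed: base 130 x 170 x 8 mm and two uprights across it (8 mm thick, 104 mm apart along x) with notches 15 mm wide at y = +45 and -45 mm; notch floor 32 mm, upright tops 41 mm above the bench. Origin: centre of the underside; the tools lie along its x, tips to +x, overhanging. 96 mm clear between the uprights.
- stand: Lab stand, fixed: grey base 150 x 230 x 14 mm, a steel post 444 mm tall, and a sleeve on it (set to some height) that carries two arms: one clamps the shaft of the measuring plate, the other the camera. Origin: on the bench straight below the mark; z up, +x towards the side on which the camera sits. The post stands at (120, 130) mm and the base covers x 30 to 180, y -10 to 220 mm; nothing of the stand lies on the -x side beyond the plate and its clamp (x below -27 mm).
- mark (a point): Centre of the dark round mark (8 mm) in the middle of the underside of the measuring plate: a steel disc 50 mm across, 3 mm thick, on an upright shaft 103 mm tall held by a clamp 45 mm above the underside. The face looks straight down, 205 to 255 mm above the bench. Axes as stand.
- lens (a point): Front centre of the lens of the camera on the stand: an aluminium cylinder 32 mm across, 80 mm long, 180 mm to the stand's +x of the mark and 60 mm above it, looking down past the plate's rim at a point 80 mm straight below the mark. Axes as stand.
- sight (a point): A point in the air on the straight line from the mark to the lens, 49 mm from the mark. With the middle of the glass 80 mm below the mark, the mark is reflected to the lens in the middle of the glass when the normal through that middle passes through this point (it halves the angle between the directions to mark and lens). Axes as stand.
- spatula: Steel spatula, loose, in the other place of the rest: the same handle, with a flat blade 50 x 20 mm at the tip. Origin: centre of the handle's underside.
- jar: Amber sample jar with a white lid, 60 mm across, 75 mm tall, loose. Origin: centre of its underside.
- roll: White tissue roll standing on end, 104 mm across, 98 mm tall, loose. Origin: centre of its underside.
- cone: Small steel cone measuring system standing on its disc (40 mm across, 100 mm tall, thin shaft), loose. Origin: centre of its underside.
There are look-alikes about, which are no part of the job. There is more than one size of the mirror; the job needs the largest.

How it is judged (in metres and radians):
On the way, in this order (a step that is already met when the one before it is completed fails the run):
1. the mirror is lifted clear of the rest in the gripper (height (world z) of mirror_grip above 0.06 m and contact force between the fingers and mirror above 1 N and contact force between mirror and stand below 0.2 N and contact force between mirror and rest below 0.2 N), for 0.2 s.
2. the mark shows in the glass to the camera, with the mirror held freely below the plate (z of glass in the frame of mark between -0.095 and -0.065 m and horizontal distance between glass and mark below 0.02 m and x of sight in the frame of glass between -0.012 and 0.012 m and y of sight in the frame of glass between -0.012 and 0.012 m and z of sight in the frame of glass above 0.03 m and contact force between the fingers and mirror above 1 N and contact force between mirror and stand below 0.2 N and contact force between mirror and rest below 0.2 N), for 0.3 s.
At the end, for the whole second after the job is handed in: Gripper still holds the mirror, motionless (< 20 mm/s, 0.15 rad/s), off rest and stand; middle of the glass 65 to 95 mm below the mark, within 20 mm of it sideways; mark reflected to the lens near the middle (sight within 12 mm of the glass normal along each of the glass's x and y) (all of step 2 and linear speed of mirror below 0.02 m/s and angular speed of mirror below 0.15 rad/s); the arm keeps its last pose, push and grip.
It fails at once if the stand, its plate or its camera is bumped (more than 2 N) (contact force between any of the arm, the fingers, mirror and stand above 2 N).
It fails at once if the plate's or camera's height setting is shifted by more than 5 mm (distance of mark from where it was at the start of the episode above 0.005 m).
It fails at once if the spatula, jar, roll or cone is moved by more than 20 mm (distance of any of spatula, jar, roll, cone from where it was at the start of the episode above 0.02 m).
It also fails if it takes over 40 s, if anything falls off the work surface, if the arm or the gripper's body presses on something with over 40 N, if the wrist force passes 120 N, or if a joint passes its speed limit or range.

## Working session

There is one attempt and no reset: what is moved stays moved. The work goes in short steps, Python scripts to look and compute and a tool call to move; the robot and the scene stay as the last step left them, time stands still between calls to the robot, and variables do not carry over. Pictures are saved under pics/ and viewed, at most 10 in all, crops included, and the job is handed in when it is done.

Besides the shell and the picture viewer there is one more tool, called after "Call:" by a JSON object that holds its "api" and its "payload", one argument or row to a line. carry_out: Moves the arm, as the interface text tells. Shifts and turns lie within -1 to 1; 1 stands for 30 mm of shift or 5 degrees of turn. Its arguments: {"type":"object","properties":{"targets":{"type":"array"}},"required":["targets"]}

```bash
mkdir -p pics; ls; python3 - <<'E'
from bench import ctrl
import cv2,pickle
for n in("side","top","wrist"):
    c=ctrl.camera(n); cv2.imwrite(f"pics/{n}0.png",c["color"]); pickle.dump(c,open(f"{n}0.pkl","wb"))
    print(n,c["K"],c.get("xyz"),c.get("orientation"),c.get("hand_eye"))
s=ctrl.get_state();print(s["position"],s["eef_rot"],s["width"],s["t"])
E
```

```text
pics
side [[467.72272798   0.         284.99382236]
 [  0.         467.72272798 204.98817815]
 [  0.           0.           1.        ]] [-0.04634787 -0.5969946   1.04392341] [[ 0.68554773 -0.52471266  0.50467904]
 [-0.72797199 -0.48548388  0.48410968]
 [-0.00900494 -0.6992725  -0.71479849]] None
top [[464.95319983   0.         279.05761076]
 [  0.         464.95319983 212.18427786]
 [  0.           0.           1.        ]] [ 0.25371278 -0.01858226  1.6604978 ] [[-0.01848877 -0.98025558  0.1968684 ]
 [-0.99982758  0.01778746 -0.00533006]
 [ 0.00172303 -0.196933   -0.98041543]] None
wrist [[308.65630627   0.         280.52776398]
 [  0.         308.65630627 201.71092278]
 [  0.           0.           1.        ]] None None [[-3.79845341e-04 -9.62632402e-01 -2.70811215e-01  7.56929587e-02]
 [ 9.99999800e-01 -2.28864458e-04 -5.89092745e-04  4.20930129e-04]
 [ 5.05100702e-04 -2.70811385e-01  9.62632297e-01 -1.55498920e-01]
 [ 0.00000000e+00  0.00000000e+00  0.00000000e+00  1.00000000e+00]]
[0.23476868 0.60559616 0.22767066] [[-9.32391673e-01  3.61448857e-01 -7.01354792e-04]
 [ 3.61449518e-01  9.32390496e-01 -1.48603770e-03]
 [ 1.16809913e-04 -1.63907353e-03 -9.99998650e-01]] 0.09517757054435765 0.15
```

View pics/top0.png

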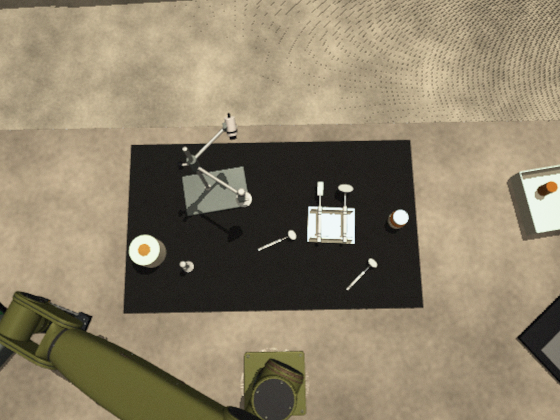

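View pics/side0.png

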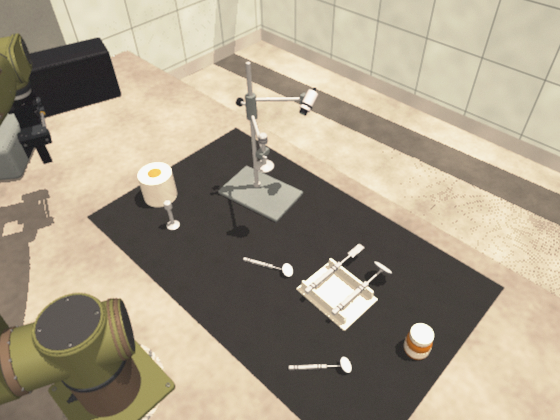

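The top view shows the rest at about (331,225), with the mirror in its right notch (glass at 346,188) and the spatula in the left. The stand's plate is at about (245,200) and its camera at about (231,127). In the side view the plate is at (265,165), and the other two mirrors are lying loose. Next I'll crop for accurate pixels.

```bash
python3 - <<'E'
import cv2
a=cv2.imread("pics/top0.png"); cv2.imwrite("pics/topc.png",cv2.resize(a[110:270,175:365],None,fx=4,fy=4,interpolation=cv2.INTER_CUBIC)[:600,:800])
b=cv2.imread("pics/side0.png")
l=cv2.resize(b[85:185,225:325],None,fx=4,fy=4,interpolation=cv2.INTER_CUBIC)
r=cv2.resize(b[235:335,295:395],None,fx=4,fy=4,interpolation=cv2.INTER_CUBIC)
cv2.imwrite("pics/sidec.png",cv2.hconcat([l,r]))
E
```

```text
(no output)
```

View pics/topc.png

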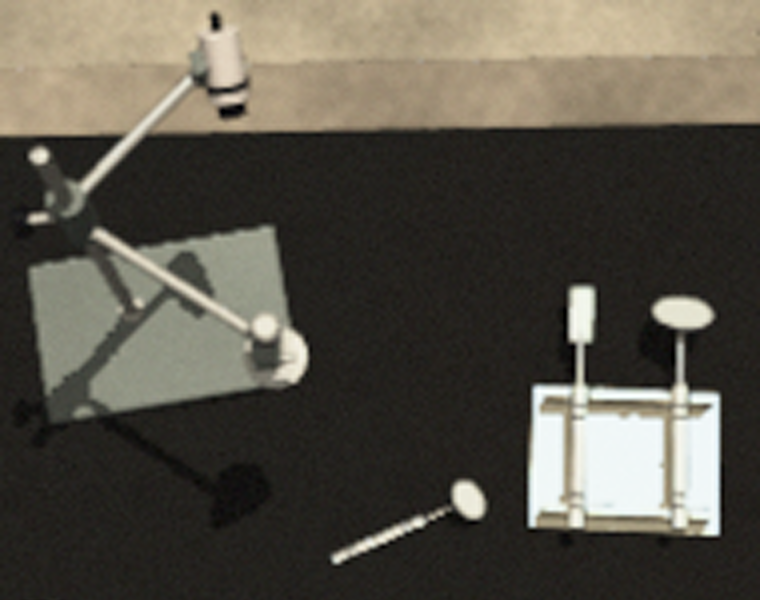

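View pics/sidec.png

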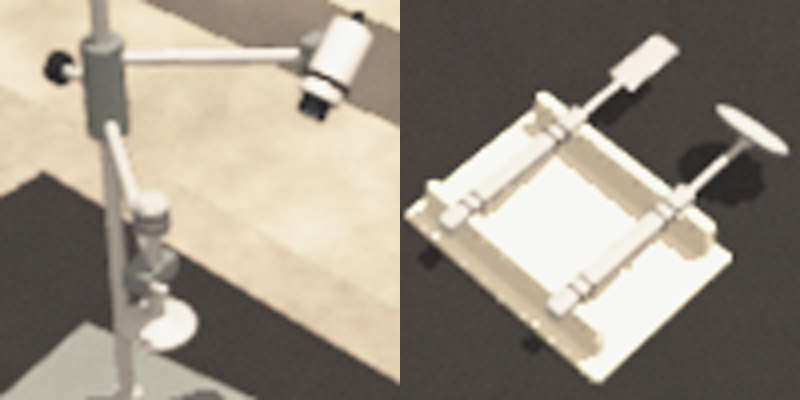

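Corner pixels are readable in both crops. In the top crop the stand base corners are at (275,226), (28,267) and (50,424), the disc centre is about (281,357) and the lens about (232,111). The rest corners are at (534,384), (720,392), (719,536) and (528,527), and the mirror glass is at (683,313). In the side crop the disc is at (168,324), the lens at (313,108) and the glass at (752,130).

```bash
cat > h.py <<'E'
import numpy as np,pickle
from scipy.optimize import least_squares
def P(c,p):
    q=np.asarray(c["orientation"]).T@(np.asarray(p)-c["xyz"]); q=c["K"]@q; return q[:2]/q[2]
def Rz(a): return np.array([[np.cos(a),-np.sin(a),0],[np.sin(a),np.cos(a),0],[0,0,1]])
T=pickle.load(open("top0.pkl","rb"));S=pickle.load(open("side0.pkl","rb"))
t=lambda X,Y:(T,np.array([X/4+174.6,Y/4+109.6]))
s=lambda X,Y:(S,np.array([X/4+224.6,Y/4+84.6]) if X<400 else np.array([(X-400)/4+294.6,Y/4+234.6]))
E
cat > m.py <<'E'
from h import *
stand=[(t(275,226),(.18,-.01,.014)),(t(28,267),(.18,.22,.014)),(t(50,424),(.03,.22,.014)),
 (t(283,357),(0,0,'m',.003)),(s(168,324),(0,0,'m',.002)),(t(232,113),(.18,0,'m',.06)),(s(313,110),(.18,0,'m',.06))]
rest=[(t(534,384),(.065,.085,.008)),(t(720,392),(.065,-.085,.008)),(t(719,536),(-.065,-.085,.008)),(t(528,527),(-.065,.085,.008)),
 (s(731,257),(.065,-.085,.008)),(s(598,382),(-.065,-.085,.008)),(s(404,215),(-.065,.085,.008))]
def fit(L,x0):
    def f(v):
        o=[]
        for (c,px),q in L:
            z=q[2] if q[2]!='m' else v[3]+q[3]
            w=Rz(v[2])@np.array([q[0],q[1],0])+[v[0],v[1],z]
            o.append(P(c,w)-px)
        return np.ravel(o)
    r=least_squares(f,x0,loss='soft_l1'); print(r.x.round(4),np.degrees(r.x[2]).round(2));print(f(r.x).reshape(-1,2).round(1).tolist());return r.x
fit(stand,[.6,.1,.1,.23]); fit(rest,[.5,-.2,0])
def tri(a,b):
    r=least_squares(lambda p:np.ravel([P(c,p)-px for c,px in(a,b)]),[.5,0,.05]);return r.x.round(4),r.fun.round(1)
print("glass",tri(t(683,313),s(752,130)));print("tail",tri(t(680,524),s(561,300)))
for n,p,z in[("cone",(187,267),.05),("roll",(145,251),.098),("jar",(399,218),.075),("roll",(147,251),.098),('loose1',(292,235),.01),('loose1t',(259,248),.01)]:
    R=np.asarray(T["orientation"])@np.linalg.inv(T["K"])@[*p,1];print(n,(T["xyz"]+R*(z-T["xyz"][2])/R[2]).round(3))
E
python3 m.py
```

```text
[0.5851 0.0789 0.1744 0.2462] 9.99
[[0.2, -1.1], [0.2, 0.2], [1.0, 0.3], [-0.3, -1.2], [-1.6, -0.3], [0.7, -0.5], [-0.9, 0.7]]
[ 0.539  -0.2146 -0.0561] -3.21
[[-0.1, -0.2], [0.2, -0.4], [0.2, -0.9], [0.5, -0.5], [-0.3, 0.2], [-0.5, 0.3], [-0.5, 0.1]]
glass (array([ 0.6633, -0.2673,  0.0487]), array([ 0.4, -0.4, -0.4,  0.1]))
tail (array([ 0.4753, -0.2569,  0.052 ]), array([ 0.8, -1.1, -0.9,  0.2]))
cone [0.39  0.294 0.05 ]
roll [0.442 0.427 0.098]
jar [ 0.544 -0.443  0.075]
roll [0.442 0.42  0.098]
loose1 [ 0.501 -0.072  0.01 ]
loose1t [0.456 0.046 0.01 ]
```

Call:
{"api": "carry_out", "payload": {
  "targets": [
    {"translation": [0, 0, 0], "twist": -0.9, "grip": 0.0},
    {"translation": [0, 0, 0], "twist": -0.9, "grip": 0.0},
    {"translation": [0, 0, 0], "twist": -0.9, "grip": 0.0},
    {"translation": [0, 0, 0], "twist": -0.9, "grip": 0.0},
    {"translation": [-0.2, -0.7, 0], "twist": 0, "grip": 0.0},
    {"translation": [-0.25, -0.9, 0], "twist": 0, "grip": 0.0},
    {"translation": [-0.25, -0.97, 0], "twist": 0, "grip": 0.0},
    {"translation": [-0.25, -0.97, 0], "twist": 0, "grip": 0.0},
    {"translation": [-0.25, -0.97, 0], "twist": 0, "grip": 0.0},
    {"translation": [-0.25, -0.97, 0], "twist": 0, "grip": 0.0},
    {"translation": [-0.25, -0.97, 0], "twist": 0, "grip": 0.0},
    {"translation": [-0.25, -0.97, 0], "twist": 0, "grip": 0.0}
  ]
}}

```text
t: 1.15
position: [0.2808, 0.379, 0.2282]
eef_rot: [[-0.998, 0.055, -0.0], [0.055, 0.998, -0.0], [0.0, -0.0, -1.0]]
wrist_force: [0.5, -0.2, -0.4]
width: 0.0477
gripper_force: 0.0
```

Call:
{"api": "carry_out", "payload": {
  "targets": [
    {"translation": [-0.25, -0.97, 0], "twist": 0, "grip": 0.0},
    {"translation": [-0.25, -0.97, 0], "twist": 0, "grip": 0.0},
    {"translation": [-0.25, -0.97, 0], "twist": 0, "grip": 0.0},
    {"translation": [-0.25, -0.97, 0], "twist": 0, "grip": 0.0},
    {"translation": [-0.25, -0.97, 0], "twist": 0, "grip": 0.0},
    {"translation": [-0.25, -0.97, 0], "twist": 0, "grip": 0.0},
    {"translation": [-0.25, -0.97, 0], "twist": 0, "grip": 0.0},
    {"translation": [-0.25, -0.97, 0], "twist": 0, "grip": 0.0},
    {"translation": [-0.25, -0.97, 0], "twist": 0, "grip": 0.0},
    {"translation": [-0.25, -0.97, 0], "twist": 0, "grip": 0.0},
    {"translation": [-0.25, -0.97, 0], "twist": 0, "grip": 0.0},
    {"translation": [-0.25, -0.97, 0], "twist": 0, "grip": 0.0}
  ]
}}

```text
t: 2.15
position: [0.3512, 0.0254, 0.2286]
eef_rot: [[-0.998, 0.056, 0.001], [0.056, 0.998, -0.0], [-0.001, 0.0, -1.0]]
wrist_force: [1.2, 1.0, 0.1]
width: 0.0473
gripper_force: 0.0
```

Call:
{"api": "carry_out", "payload": {
  "targets": [
    {"translation": [-0.25, -0.97, 0], "twist": 0, "grip": 0.0},
    {"translation": [-0.25, -0.97, 0], "twist": 0, "grip": 0.0},
    {"translation": [-0.25, -0.97, 0], "twist": 0, "grip": 0.0},
    {"translation": [-0.5, -0.9, 0], "twist": 0, "grip": 0.0},
    {"translation": [-0.5, -0.9, 0], "twist": 0, "grip": 0.0},
    {"translation": [-0.5, -0.9, 0], "twist": 0, "grip": 0.0},
    {"translation": [-0.5, -0.7, 0], "twist": 0, "grip": 0.0},
    {"translation": [-0.4, -0.5, 0], "twist": 0, "grip": 0.0},
    {"translation": [0, 0, 0], "twist": 0, "grip": 0.0},
    {"translation": [0, 0, 0], "twist": 0, "grip": 0.0}
  ]
}}

```text
t: 2.98
position: [0.4342, -0.1826, 0.2281]
eef_rot: [[-0.998, 0.057, -0.002], [0.057, 0.998, 0.001], [0.002, 0.001, -1.0]]
wrist_force: [-0.8, -0.3, -0.7]
width: 0.0477
gripper_force: 0.0
```

```bash
python3 - <<'E'
from bench import ctrl
import cv2,pickle
s=ctrl.get_state();c=ctrl.camera("wrist");pickle.dump((s,c),open("w1.pkl","wb"));cv2.imwrite("pics/w1.png",c["color"]);print(s["position"],s["width"],s["t"])
E
```

```text
[ 0.43415625 -0.18257859  0.22807337] 0.04772953312591895 2.9833
```

View pics/w1.png

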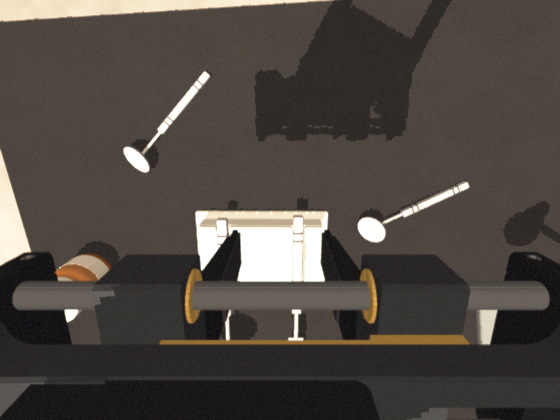

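The wrist view shows the mirror's handle tail at about (222,219) and the spatula's at (298,217). I'll check these against the estimate.

```bash
python3 - <<'E'
import pickle,numpy as np
s,c=pickle.load(open("w1.pkl","rb"));H=np.array(c["hand_eye"]);R=np.array(s["eef_rot"]);p0=np.array(s["position"])
for px in[(222,219),(222,250),(298,217),(298,250)]:
    d=R@H[:3,:3]@np.linalg.inv(c["K"])@[*px,1];o=p0+R@H[:3,3];print(px,(o+d*(.044-o[2])/d[2]).round(4))
ax=np.array([.9984,-.0561,0]);m=np.array([.5365,-.2595,.038])-.003*ax
print("pred tail",m-.065*ax)
t=m-.027*ax;t[2]=.033;print("target TCP",t,"tool shift/30mm",(R.T@(t-p0)/.03).round(2))
E
```

```text
(222, 219) [ 0.4706 -0.2525  0.044 ]
(222, 250) [ 0.5095 -0.2567  0.044 ]
(298, 217) [ 0.4732 -0.1643  0.044 ]
(298, 250) [ 0.5147 -0.1661  0.044 ]
pred tail [ 0.4686088 -0.2556852  0.038    ]
target TCP [ 0.506548 -0.257817  0.033   ] tool shift/30mm [-2.56 -2.37  6.5 ]
```

Call:
{"api": "carry_out", "payload": {
  "targets": [
    {"translation": [-0.64, -0.6, 0], "twist": 0, "grip": 0.0},
    {"translation": [-0.64, -0.6, 0], "twist": 0, "grip": 0.0},
    {"translation": [-0.64, -0.6, 0], "twist": 0, "grip": 0.0},
    {"translation": [-0.64, -0.57, 0], "twist": 0, "grip": 0.0},
    {"translation": [0, 0, 0.8], "twist": 0, "grip": 0.0},
    {"translation": [0, 0, 1], "twist": 0, "grip": 0.0},
    {"translation": [0, 0, 1], "twist": 0, "grip": 0.0},
    {"translation": [0, 0, 0.8], "twist": 0, "grip": 0.0},
    {"translation": [0, 0, 0], "twist": 0, "grip": 0.0},
    {"translation": [0, 0, 0], "twist": 0, "grip": 0.0}
  ]
}}

```text
t: 3.87
position: [0.506, -0.256, 0.1196]
eef_rot: [[-0.999, 0.054, -0.003], [0.054, 0.999, 0.002], [0.003, 0.002, -1.0]]
wrist_force: [-0.1, -0.3, 0.4]
width: 0.048
gripper_force: 0.0
```

Call:
{"api": "carry_out", "payload": {
  "targets": [
    {"translation": [0, -0.04, 0.6], "twist": 0, "grip": 0.0},
    {"translation": [0, 0, 0.6], "twist": 0, "grip": 0.0},
    {"translation": [0, 0, 0.6], "twist": 0, "grip": 0.0},
    {"translation": [0, 0, 0.6], "twist": 0, "grip": 0.0},
    {"translation": [0, 0, 0.45], "twist": 0, "grip": 0.0},
    {"translation": [0, 0, 0], "twist": 0, "grip": 0.0},
    {"translation": [0, 0, 0], "twist": 0, "grip": 0.0}
  ]
}}

```text
t: 4.45
position: [0.5076, -0.2589, 0.0362]
eef_rot: [[-0.998, 0.055, 0.001], [0.055, 0.998, -0.0], [-0.001, -0.0, -1.0]]
wrist_force: [0.0, 0.0, 0.6]
width: 0.0479
gripper_force: 0.0
```

Call:
{"api": "carry_out", "payload": {
  "targets": [
    {"translation": [0, 0, 0.08], "twist": 0, "grip": 0.0},
    {"translation": [0, 0, 0], "twist": 0, "grip": -1},
    {"translation": [0, 0, 0], "twist": 0, "grip": -1},
    {"translation": [0, 0, 0], "twist": 0, "grip": -1},
    {"translation": [0, 0, 0], "twist": 0, "grip": -1},
    {"translation": [0, 0, 0], "twist": 0, "grip": -1},
    {"translation": [0, 0, 0], "twist": 0, "grip": -1},
    {"translation": [0, 0, 0], "twist": 0, "grip": -1}
  ]
}}

```text
t: 5.12
position: [0.5073, -0.258, 0.0329]
eef_rot: [[-0.998, 0.056, 0.0], [0.056, 0.998, 0.002], [-0.0, 0.002, -1.0]]
wrist_force: [0.7, 4.3, 3.0]
width: 0.0119
gripper_force: 30.0
```

Call:
{"api": "carry_out", "payload": {
  "targets": [
    {"translation": [0, 0, -0.5], "twist": 0, "grip": -1},
    {"translation": [0, 0, -0.5], "twist": 0, "grip": -1},
    {"translation": [0, 0, -0.5], "twist": 0, "grip": -1},
    {"translation": [0, 0, -0.4], "twist": 0, "grip": -1},
    {"translation": [0, 0, 0], "twist": 0, "grip": -1},
    {"translation": [0, 0, 0], "twist": 0, "grip": -1},
    {"translation": [0, 0, 0], "twist": 0, "grip": -1},
    {"translation": [0, 0, 0], "twist": 0, "grip": -1},
    {"translation": [0, 0, 0], "twist": 0, "grip": -1}
  ]
}}

```text
t: 5.87
position: [0.5063, -0.2584, 0.0885]
eef_rot: [[-0.998, 0.056, -0.002], [0.056, 0.998, 0.001], [0.002, 0.001, -1.0]]
wrist_force: [0.1, 0.3, -0.6]
width: 0.012
gripper_force: 30.0
```

Call:
{"api": "carry_out", "payload": {
  "targets": [
    {"translation": [-0.33, 0.37, 0], "twist": 0, "grip": -1},
    {"translation": [-0.33, 0.37, 0], "twist": 0, "grip": -1},
    {"translation": [-0.33, 0.38, 0], "twist": 0, "grip": -1},
    {"translation": [-0.34, 0.38, 0], "twist": 0, "grip": -1},
    {"translation": [0, 0, 0], "twist": 0, "grip": -1},
    {"translation": [0, 0, 0], "twist": 0, "grip": -1},
    {"translation": [0, 0, 0], "twist": 0, "grip": -1}
  ]
}}

```text
t: 6.45
position: [0.5491, -0.2161, 0.0893]
eef_rot: [[-0.998, 0.055, -0.001], [0.055, 0.998, 0.0], [0.001, 0.0, -1.0]]
wrist_force: [-0.1, 0.5, -0.2]
width: 0.0117
gripper_force: 30.0
```

```bash
python3 - <<'E'
from bench import ctrl
import cv2,numpy as np
s=ctrl.get_state();print(s["position"],s["width"],s["wrist_force"],s["t"])
a=ctrl.camera("side")["color"][200:340,280:440];b=ctrl.camera("top")["color"][140:280,270:430]
cv2.imwrite("pics/l1.png",cv2.resize(cv2.hconcat([a,b]),None,fx=2.5,fy=2.5,interpolation=cv2.INTER_CUBIC))
E
```

```text
[ 0.54908802 -0.21610696  0.08933268] 0.011730019842966519 [-0.10198745  0.49958904 -0.23910632] 6.45
```

View pics/l1.png

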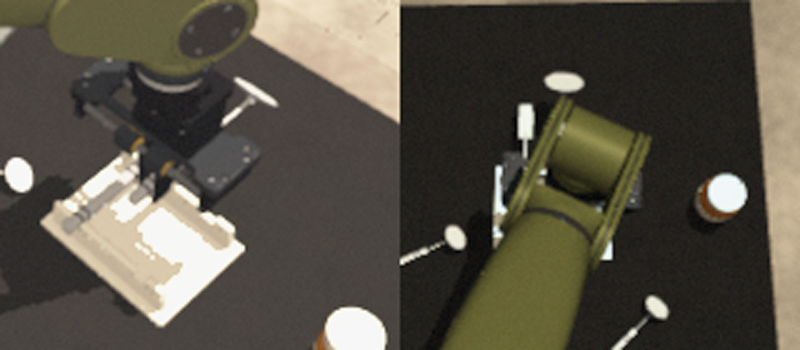

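Both pictures show the mirror held level: glass at about (258,93) in the left half and (565,82) in the right. The spatula is undisturbed. The tool can't tilt, so I'll press the handle down on the front upright to turn the mirror about 19° tip-up between the pads.

Call:
{"api": "carry_out", "payload": {
  "targets": [
    {"translation": [0, 0, 0.4], "twist": 0, "grip": -1},
    {"translation": [0, 0, 0.4], "twist": 0, "grip": -1},
    {"translation": [0, 0, 0.4], "twist": 0, "grip": -1},
    {"translation": [0, 0, 0.3], "twist": 0, "grip": -1},
    {"translation": [0, 0, 0.1], "twist": 0, "grip": -1},
    {"translation": [0, 0, 0.1], "twist": 0, "grip": -1},
    {"translation": [0, 0, 0], "twist": 0, "grip": -1}
  ]
}}

```text
t: 7.13
position: [0.5484, -0.2159, 0.0382]
eef_rot: [[-0.998, 0.056, -0.003], [0.056, 0.998, 0.001], [0.003, 0.001, -1.0]]
wrist_force: [-3.4, 0.9, 3.4]
width: 0.0119
gripper_force: 30.0
```

Call:
{"api": "carry_out", "payload": {
  "targets": [
    {"translation": [0, 0, 0.07], "twist": 0, "grip": -1},
    {"translation": [0, 0, 0.07], "twist": 0, "grip": -1},
    {"translation": [0, 0, 0.07], "twist": 0, "grip": -1},
    {"translation": [0, 0, 0.07], "twist": 0, "grip": -1},
    {"translation": [0, 0, 0], "twist": 0, "grip": -1},
    {"translation": [0, 0, 0], "twist": 0, "grip": -1}
  ]
}}

```text
t: 7.63
position: [0.5495, -0.2162, 0.031]
eef_rot: [[-0.998, 0.055, -0.0], [0.055, 0.998, 0.0], [0.0, 0.0, -1.0]]
wrist_force: [-4.3, 1.5, 5.0]
width: 0.0119
gripper_force: 30.0
```

Call:
{"api": "carry_out", "payload": {
  "targets": [
    {"translation": [0, 0, 0.06], "twist": 0, "grip": -1},
    {"translation": [0, 0, 0], "twist": 0, "grip": -1},
    {"translation": [0, 0, -0.3], "twist": 0, "grip": -1},
    {"translation": [0, 0, -0.7], "twist": 0, "grip": -1},
    {"translation": [0, 0, -0.7], "twist": 0, "grip": -1},
    {"translation": [0, 0, -0.7], "twist": 0, "grip": -1},
    {"translation": [0, 0, -0.7], "twist": 0, "grip": -1},
    {"translation": [0, 0, 0], "twist": 0, "grip": -1},
    {"translation": [0, 0, 0], "twist": 0, "grip": -1},
    {"translation": [0, 0, 0], "twist": 0, "grip": -1}
  ]
}}

```text
t: 8.47
position: [0.5487, -0.2158, 0.1201]
eef_rot: [[-0.998, 0.056, -0.002], [0.056, 0.998, 0.001], [0.002, 0.001, -1.0]]
wrist_force: [0.3, -0.1, -1.2]
width: 0.0117
gripper_force: 30.0
```

```bash
python3 - <<'E'
from bench import ctrl
import cv2,pickle
s=ctrl.get_state();print(s["position"],s["eef_rot"],s["wrist_force"],s["t"])
A=ctrl.camera("side");B=ctrl.camera("top");pickle.dump((s,A,B),open("l2.pkl","wb"))
f=lambda i,x,y:cv2.resize(i[y:y+100,x:x+100],None,fx=4,fy=4,interpolation=cv2.INTER_CUBIC)
cv2.imwrite("pics/l2.png",cv2.hconcat([f(A["color"],345,180),f(B["color"],290,130)]))
E
```

```text
[ 0.54871368 -0.21577926  0.12014984] [[-9.98451928e-01  5.55980055e-02 -1.61538286e-03]
 [ 5.55967768e-02  9.98452986e-01  7.95884027e-04]
 [ 1.65713340e-03  7.04841861e-04 -9.99998379e-01]] [ 0.32708977 -0.1134638  -1.16825911] 8.4667
```

View pics/l2.png

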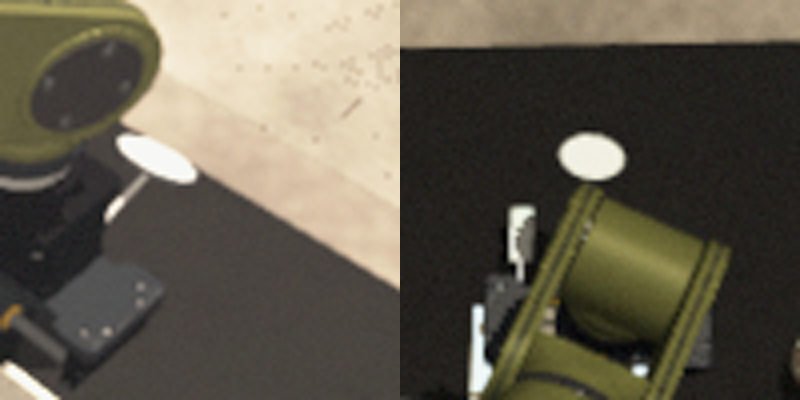

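The glass shows as a clean white ellipse in both views, centred near (157,158) and (592,157) in the crops, now tilted more toward flat. I'll fit its centre and normal.

```bash
cat > g.py <<'E'
from h import *
import cv2
def ell(c,seed):
    g=c["color"].min(2); m=(cv2.threshold(g,185,255,0)[1]); n,l=cv2.connectedComponents(m)
    mm=(l==l[seed[1],seed[0]]).astype(np.uint8); M=cv2.moments(mm,True)
    return np.array([M["m10"]/M["m00"],M["m01"]/M["m00"],M["mu20"]/M["m00"],M["mu02"]/M["m00"],M["mu11"]/M["m00"]]),M["m00"]
def model(c,p,n,r):
    a=np.cross(n,[0,1,0]);a/=np.linalg.norm(a);b=np.cross(n,a)
    k=np.linspace(0,2*np.pi,90,endpoint=False)
    q=np.array([P(c,p+r*(np.cos(t)*a+np.sin(t)*b)) for t in k]).astype(np.float32)
    M=cv2.moments(q);return np.array([M["m10"],M["m01"],M["mu20"],M["mu02"],M["mu11"]])/M["m00"]
def fitglass(obs,yaw,p0):
    w=np.array([1,1,.15,.15,.15])*2
    def f(v):
        n=Rz(yaw+v[5])@[np.sin(v[3]),0,np.cos(v[3])]
        return np.r_[np.ravel([(model(c,v[:3],n,v[4])-e)*w for c,e in obs]),v[5]/.03]
    r=least_squares(f,[*p0,.45,.028,0],x_scale=[.01,.01,.01,.1,.001,.05])
    print("c",r.x[:3].round(4),"tilt from vertical",np.degrees(r.x[3]).round(2),"r",r.x[4].round(4),"dyaw",np.degrees(r.x[5]).round(2));print(r.fun.round(2));return r.x
E
python3 - <<'E'
from g import *
s,A,B=pickle.load(open("l2.pkl","rb"))
a,na=ell(A,(345+39,180+39));b,nb=ell(B,(290+48,130+39));print(a,na,b,nb)
x=fitglass([(A,a),(B,b)],-.056,[.69,-.22,.15])
p=s["position"];print("rel TCP",Rz(.0557)@(x[:3]-p))
# check on initial, untilted
for sd in((S,(294+88,234+33)),(T,(174+171,109+78))): print(ell(*sd))
fitglass([(S,ell(S,(382,267))[0]),(T,ell(T,(345,187))[0])],-.056,[.66,-.26,.05])
E
```

```text
[384.02985075 218.89552239  23.4617955    8.451771     9.16729784] 134.0 [337.624    168.704     14.538624   6.912384   1.128704] 125.0
c [ 0.6965 -0.2257  0.1789] tilt from vertical 29.82 r 0.0266 dyaw -0.08
[-1.27  0.14  0.19 -0.07  0.39  1.37 -0.99  0.48  0.23  0.01 -0.05]
rel TCP [ 0.14810172 -0.00167423  0.0587677 ]
(array([382.96428571, 267.14285714,  17.92729592,   8.44387755,
        11.46938776]), 56.0)
(array([345.27536232, 187.7826087 ,  11.12707414,   2.83679899,
         1.10333963]), 69.0)
c [ 0.6649 -0.2672  0.0465] tilt from vertical 26.26 r 0.0243 dyaw 0.0
[-1.13  0.54  0.23 -0.02 -1.24  0.61 -1.18  0.11  1.13 -0.06  0.  ]
```

Call:
{"api": "carry_out", "payload": {
  "targets": [
    {"translation": [0.4, 0.4, 0], "twist": 0, "grip": -1},
    {"translation": [0.7, 0.7, 0], "twist": 0, "grip": -1},
    {"translation": [0.8, 0.8, 0.05], "twist": 0, "grip": -1},
    {"translation": [0.8, 0.8, 0.05], "twist": 0, "grip": -1},
    {"translation": [0.8, 0.8, 0.05], "twist": 0, "grip": -1},
    {"translation": [0.8, 0.85, 0.05], "twist": 0, "grip": -1},
    {"translation": [0.8, 0.85, 0.05], "twist": 0, "grip": -1},
    {"translation": [0.8, 0.85, 0], "twist": 0, "grip": -1},
    {"translation": [0.8, 0.85, 0], "twist": 0, "grip": -1},
    {"translation": [0.5, 0.7, 0], "twist": 0, "grip": -1},
    {"translation": [0.25, 0.35, 0], "twist": 0, "grip": -1},
    {"translation": [0, 0, 0], "twist": 0, "grip": -1}
  ]
}}

```text
t: 9.57
position: [0.3374, 0.0361, 0.1123]
eef_rot: [[-0.999, 0.052, -0.002], [0.052, 0.999, 0.001], [0.002, 0.001, -1.0]]
wrist_force: [0.3, 0.8, -1.8]
width: 0.0119
gripper_force: 30.0
```

Call:
{"api": "carry_out", "payload": {
  "targets": [
    {"translation": [0, 0, 0], "twist": -0.5, "grip": -1},
    {"translation": [0, 0, 0], "twist": -0.6, "grip": -1},
    {"translation": [0, 0, 0], "twist": -0.6, "grip": -1},
    {"translation": [0, 0, 0], "twist": -0.6, "grip": -1},
    {"translation": [0, 0, 0], "twist": -0.34, "grip": -1},
    {"translation": [0, 0, 0], "twist": 0, "grip": -1},
    {"translation": [0, 0, 0], "twist": 0, "grip": -1},
    {"translation": [0, 0, 0], "twist": 0, "grip": -1}
  ]
}}

```text
t: 10.23
position: [0.3395, 0.0341, 0.1136]
eef_rot: [[-0.985, -0.173, -0.001], [-0.173, 0.985, -0.0], [0.001, 0.0, -1.0]]
wrist_force: [0.5, 0.0, -0.6]
width: 0.0121
gripper_force: 30.0
```

```bash
python3 - <<'E'
from g import *
from bench import ctrl
s=ctrl.get_state();p=np.array(s["position"]);print(p,s["t"],s["eef_rot"][0][0],s["eef_rot"][1][0])
A=ctrl.camera("side");B=ctrl.camera("top");pickle.dump((s,A,B),open("l3.pkl","wb"))
y=np.radians(10);pg=p+Rz(y)@[.149,0,.058];print("pred glass",pg)
sa,sb=P(A,pg),P(B,pg);print(sa,sb)
f=lambda i,c:cv2.resize(i[int(c[1])-60:int(c[1])+40,int(c[0])-50:int(c[0])+50],None,fx=4,fy=4,interpolation=cv2.INTER_CUBIC)
cv2.imwrite("pics/l3.png",cv2.hconcat([f(A["color"],sa),f(B["color"],sb)]))
try:
    a,b=[ell(c,tuple(np.rint(q).astype(int))) for c,q in((A,sa),(B,sb))];print(a,b)
    x=fitglass([(A,a[0]),(B,b[0])],y,pg);print(Rz(-y)@(x[:3]-p))
except Exception as e:print(e)
E
```

```text
[0.33945639 0.03410494 0.11358485] 10.2333 -0.9849776653420506 -0.17267848271297592
pred glass [0.48619274 0.05997852 0.17158485]
[244.29431552 209.479204  ] [252.6726363  232.79643379]
(array([245.48062016, 210.12403101,  25.95505078,   5.24043026,
         5.58379905]), 129.0) (array([252.84137931, 233.28965517,  14.45070155,   9.28161712,
        -1.11267539]), 145.0)
c [0.4864 0.0583 0.1695] tilt from vertical 43.52 r 0.0269 dyaw 0.0
[-1.27  0.45 -0.68 -0.32  1.01  0.8  -0.8   0.71 -0.75 -0.34  0.  ]
[ 0.14893601 -0.00172916  0.05587682]
```

View pics/l3.png

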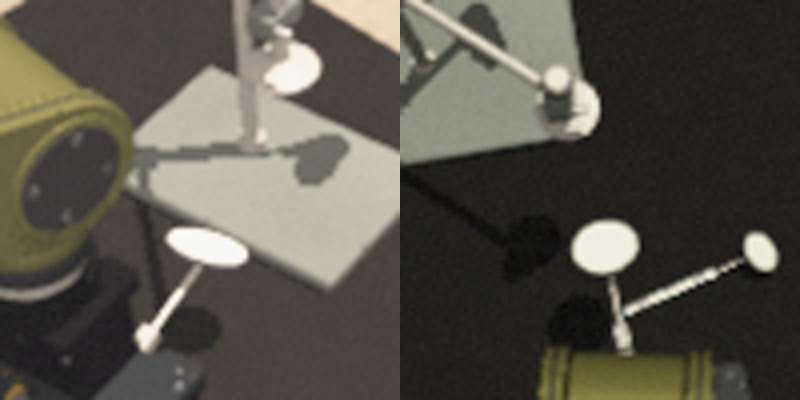

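The glass is where predicted: ellipse near (207,247) on the left and (606,247) on the right. Its aspect ratios give a tilt of about 27.7°, against an ideal of 26°, and a 75 mm drop compensates for that. Moving in below the plate.

Call:
{"api": "carry_out", "payload": {
  "targets": [
    {"translation": [-0.2, 0.01, 0], "twist": 0, "grip": -1},
    {"translation": [-0.4, 0.01, 0], "twist": 0, "grip": -1},
    {"translation": [-0.5, 0.01, 0], "twist": 0, "grip": -1},
    {"translation": [-0.5, 0.01, 0], "twist": 0, "grip": -1},
    {"translation": [-0.5, 0.01, 0], "twist": 0, "grip": -1},
    {"translation": [-0.5, 0.01, 0], "twist": 0, "grip": -1},
    {"translation": [-0.4, 0.01, 0], "twist": 0, "grip": -1},
    {"translation": [-0.2, 0.02, 0], "twist": 0, "grip": -1},
    {"translation": [-0.12, 0, 0], "twist": 0, "grip": -1},
    {"translation": [0, 0, 0], "twist": 0, "grip": -1},
    {"translation": [0, 0, 0], "twist": 0, "grip": -1},
    {"translation": [0, 0, 0], "twist": 0, "grip": -1}
  ]
}}

```text
t: 11.33
position: [0.4366, 0.0544, 0.1139]
eef_rot: [[-0.985, -0.174, -0.0], [-0.174, 0.985, -0.0], [0.0, 0.0, -1.0]]
wrist_force: [0.7, 0.4, -0.6]
width: 0.0118
gripper_force: 30.0
```

```bash
python3 - <<'E'
from g import *
from bench import ctrl
s=ctrl.get_state();p=np.array(s["position"]);R=np.array(s["eef_rot"]);print(p,s["t"],s["wrist_force"],s["qvel"])
A=ctrl.camera("side");B=ctrl.camera("top")
pg=p+R@[-.1487,-.001,-.057];print("glass",pg, P(A,pg),P(B,pg))
for m in([.5851,.0789,.2462],): print("mark px",P(A,m),P(B,m)); print("stand frame",Rz(-.1744)@(pg-m))
f=lambda i,c:cv2.resize(i[int(c[1])-60:int(c[1])+40,int(c[0])-50:int(c[0])+50],None,fx=4,fy=4,interpolation=cv2.INTER_CUBIC)
a,b=P(A,pg),P(B,pg);print(a.astype(int)-[50,60],b.astype(int)-[50,60])
cv2.imwrite("pics/l4.png",cv2.hconcat([f(A["color"],a),f(B["color"],b)]))
E
```

```text
[0.43662201 0.05437055 0.11388897] 11.3333 [ 0.65390018  0.39442303 -0.5563074 ] [-0.13121089 -0.33836548  0.10577692  0.01254913 -0.01679405  0.02356298]
glass [0.58325536 0.07922884 0.1708312 ] [265.54103626 187.25251234] [246.59794156 203.66742816]
mark px [265.00902946 165.89699535] [245.08945343 197.89971075]
stand frame [-0.0017596   0.00064393 -0.0753688 ]
[215 127] [196 143]
```

View pics/l4.png

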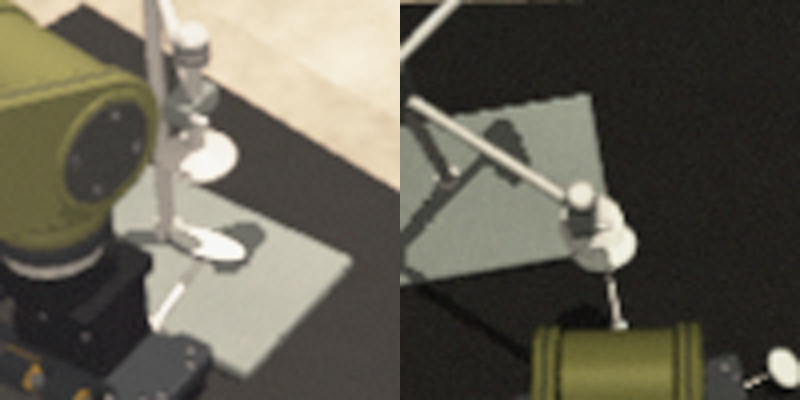

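The glass sits centred below the plate, near (203,241) on the left and partly under the disc on the right. It is about 75 mm below the mark and within 2 mm sideways by my estimate. I'll let it settle, then hand in.

Call:
{"api": "carry_out", "payload": {
  "targets": [
    {"translation": [0, 0, 0], "twist": 0, "grip": -1},
    {"translation": [0, 0, 0], "twist": 0, "grip": -1},
    {"translation": [0, 0, 0], "twist": 0, "grip": -1},
    {"translation": [0, 0, 0], "twist": 0, "grip": -1},
    {"translation": [0, 0, 0], "twist": 0, "grip": -1},
    {"translation": [0, 0, 0], "twist": 0, "grip": -1},
    {"translation": [0, 0, 0], "twist": 0, "grip": -1},
    {"translation": [0, 0, 0], "twist": 0, "grip": -1}
  ]
}}

```text
t: 12.1
position: [0.4371, 0.0544, 0.114]
eef_rot: [[-0.985, -0.174, -0.0], [-0.174, 0.985, 0.0], [0.0, 0.0, -1.0]]
wrist_force: [0.2, -0.2, -1.3]
width: 0.0117
gripper_force: 30.0
```

```bash
python3 -c "
from bench import ctrl
print(ctrl.get_state()['position']);print(ctrl.job_done())"
```

```text
[0.43714739 0.05441542 0.11404058]
the job is handed in; nothing more can be done
None
```

I handed the job in at about 12 s: by my camera estimates the mirror is held still, with its glass about 75 mm below the mark, within 2 mm sideways, and its normal about 28° from vertical toward the lens, but the hand-in gave no verdict, so I can't confirm it passed.

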